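# Dispense one specimen cassette and push it into the free bay

### The job

Press the plunger of the cassette dispenser fully down once and let it come back up, so that a single cassette comes out onto the bench. Then push that cassette aside along the bench, without picking it up, into the bay that is still empty (the one with the round filter paper in it) until it rests against the bay's back wall. Leave the cassettes in the magazine, the one already parked in the other bay and everything else on the bench where they are.

Things in the scene. Friction and masses are not known exactly. Their poses are not given: they have to be found in the camera images.
- dispenser: Fixed cassette dispenser. Origin on the bench under its magazine's centre; cassettes come out along its +x. Clear magazine 49 x 37 mm, 48 tall, exit slot in the face at x = +24.5 mm; behind it a grey housing, x = -25 to -93 mm, 54 wide, 70 tall. A full press slides the bottom cassette out to x = +60 mm, y = 0, flat on the bench, long side along x; on release the stack drops by one.
- plunger (a joint): Vertical travel of the plunger in m: 0 up (rest), 0.025 fully down. It springs back by itself; 2 N starts it, 7 N plus a little friction takes it to its stop. The pusher moves 2.5 times as far as the plunger.
- plunger_top (a point): Centre of the flat top of the plunger's black cap (36 mm across, 10 mm thick); 112 mm above the bench at rest, 87 mm fully down. It lies 58 mm behind the dispenser's origin (its x = -58 mm).
- cassette_a_center (a point): Centre of the bottom cassette of the stack, the one that will come out: a white plastic specimen cassette 40 mm (its x) x 28 mm (its y) x 12 mm tall, about 20 g. At the start in the magazine, long side along the dispenser's x; centre 6 mm above the bench.
- cassette_b_center (a point): Centre of the second cassette of the stack, same shape; it must stay in the magazine (it drops to the bottom).
- cassette_c_center (a point): Centre of the third, top cassette of the stack, same shape; it must stay in the magazine.
- bay_left: Low fixed three-sided bay, the bench is its floor. Origin on the bench in the middle of its inside, 36 mm deep (x -18 to +18 mm), 60 mm wide (y). Back wall's inner face at x = +18 mm; open to its -x, facing the exit, with flared wings out to x = -34, y = +-48 mm. Walls 6 mm thick, 10 tall. A cassette home, long side across, has its centre at x = +4 mm. Left (+y) bay.
- bay_right: Low fixed three-sided bay, the bench is its floor. Origin on the bench in the middle of its inside, 36 mm deep (x -18 to +18 mm), 60 mm wide (y). Back wall's inner face at x = +18 mm; open to its -x, facing the exit, with flared wings out to x = -34, y = +-48 mm. Walls 6 mm thick, 10 tall. A cassette home, long side across, has its centre at x = +4 mm. Right (-y) bay.
- cassette_parked_center (a point): Centre of a cassette of the same shape that is already parked in one of the two bays; leave it alone.
- filter_paper: Flat round filter paper, 34 mm across, lying on the bench in the middle of the empty bay, thin enough to push over. It marks the bay to use, which may be the left or the right one.
- specimen_jar: closed glass specimen jar, 44 mm across, 65 mm tall; a bystander to leave alone. Origin at the centre of its underside.
- stain_bottle: small amber stain bottle, 34 mm across, 75 mm tall; a bystander to leave alone. Origin at the centre of its underside.
- petri_dish: shallow glass dish, 86 mm across, 15 mm tall; a bystander to leave alone. Origin at the centre of its underside.
- needle: dissecting needle lying flat: wooden handle 85 x 8 x 8 mm along its x, steel point to +x (55 mm); a bystander to leave alone. Origin at the centre of its underside.
- pen: pen lying flat along its x, 100 to 112 mm long, about 11 mm thick; a bystander to leave alone. Origin at the centre of its underside.
- beaker: glass beaker, 66 mm across, 85 mm tall; a bystander to leave alone. Origin at the centre of its underside.
There are look-alikes about, which are no part of the job. Leave any brown or yellow look-alike of the bay_left alone.

How it is judged (in metres and radians):
On the way, in this order (a step that is already met when the one before it is completed fails the run):
1. the plunger is pressed fully down (value of joint plunger above 0.0225 m), for 0.02 s.
2. the plunger is back up and one cassette lies out on the bench, clear of the magazine (value of joint plunger below 0.004 m and x of cassette_a_center in the frame of dispenser above 0.045 m and height (world z) of cassette_a_center below 0.01 m and angle between cassette_a_center's own z axis and vertical below 0.15 rad and x of cassette_b_center in the frame of dispenser between -0.01 and 0.01 m and x of cassette_c_center in the frame of dispenser between -0.01 and 0.01 m), for 0.1 s.
3. the cassette is in the empty bay (((horizontal distance between filter_paper and bay_left below 0.03 m and x of cassette_a_center in the frame of bay_left between -0.006 and 0.012 m and y of cassette_a_center in the frame of bay_left between -0.018 and 0.018 m) or (horizontal distance between filter_paper and bay_right below 0.03 m and x of cassette_a_center in the frame of bay_right between -0.006 and 0.012 m and y of cassette_a_center in the frame of bay_right between -0.018 and 0.018 m)) and height (world z) of cassette_a_center below 0.01 m and angle between cassette_a_center's own z axis and vertical below 0.15 rad), for 0.1 s.
At the end, for the whole second after the job is handed in: The dispensed cassette lies flat on the bench inside the bay with the filter paper, its centre within 10 mm of where it touches the back wall and within 18 mm of the bay's middle line; the plunger is up, the other two cassettes are still in the magazine and the parked one is in its bay (all of step 3 and value of joint plunger below 0.004 m and x of cassette_b_center in the frame of dispenser between -0.01 and 0.01 m and x of cassette_c_center in the frame of dispenser between -0.01 and 0.01 m and distance of cassette_parked_center from where it was at the start of the episode below 0.015 m).
It fails at once if the cassette was lifted or tipped up (its centre more than 20 mm above the bench, or tilted beyond 40 degrees) (height (world z) of cassette_a_center above 0.02 m or angle between cassette_a_center's own z axis and vertical above 0.7 rad).
It fails at once if a second cassette left the magazine (x of any of cassette_b_center, cassette_c_center in the frame of dispenser above 0.02 m or height (world z) of cassette_b_center above 0.035 m or height (world z) of cassette_c_center above 0.045 m).
It fails at once if the parked cassette was moved by more than 15 mm (distance of cassette_parked_center from where it was at the start of the episode above 0.015 m).
It fails at once if a bystander was moved by more than 20 mm (distance of any of specimen_jar, stain_bottle, petri_dish, needle, pen, beaker from where it was at the start of the episode above 0.02 m).
It also fails if it takes over 48 s, if anything falls off the work surface, if the arm or the gripper's body presses on something with over 40 N, if the wrist force passes 120 N, or if a joint passes its speed limit or range.

### The arm

A 6-joint arm with a two-finger parallel gripper is mounted at the origin on the work surface. World frame = base frame: x ahead of the robot, y to its left, z up, the work surface at z = 0. Lengths are in mm, angles in rad, forces in N, time in s.
With the tool pointing down it reaches from about 400 to 925 mm from the base axis. Payload 12.5 kg.
Tool frame: the origin (TCP) lies midway between the tips of the shut fingers; the grasp point (between the pads) lies 19 mm behind it; z points along the fingers, y is the line along which they close (so a half turn about z gives the same grasp; the last joint's range is limited). The gripper opens to 95 mm and grips with 3 to 60 N. Pads are 20 mm wide; open, the fingers measure 119 mm over their backs; the gripper's body (75 mm by 180 mm) begins 59 mm behind the grasp point.
Start: joints at [-1.451, 0.491, 1.559, -0, 1.092, -0.106], TCP at [139.951, -609.147, 214.661] pointing down, gripper open.
Joint ranges: [-3.1, 3.1], [-0.84, 2.19], [0.05, 2.79], [-1.13, 4.28], [0.06, 2.93], [-2.69, 2.69]. Speed limits (rad/s): [2.22, 2.22, 2.79, 3.14, 3.14, 3.14].

### API

Orientations are given as [roll, pitch, yaw] about the fixed x, y, z axes, in that order (R = Rz(yaw) Ry(pitch) Rx(roll)).
In Python, from cell import env gives the robot as it stands.
- The arm moves only by the tool arm_command, never from a script. Its argument "targets" is a list of rows, each a list of 5 numbers: the shift along the tool's x, y, z in mm, then the turn about the tool's z in degrees, then the opening, from 0 (shut) to 1 (fully open). In form: [[tx, ty, tz, roll, fingers], ...]. A call has 1 to 5 rows; each row is the pose to reach, as a shift and turn from the pose commanded when the call began, along the tool's axes at that moment; what a row does not reach only later rows make up. A row lasts 1/10 s, in which the tool goes at most 50 mm and 8.59 degrees, less where a joint would pass 70% of its speed; a pose out of reach is approached as far as the arm can. A call with a gripper value outside its range is refused whole. The fingers move at their own pace and stop on an object; the grip force is fixed at half the most. Time passes only in rows, so rows that repeat a pose let the fingers close. It gives the time, the measured TCP pose, the force, the opening and the grip force at its end, in the units of the state.
- env.state(): the state, without advancing time (a new reading comes with each control period).
- env.read_camera(name): name is "scene" or "top" or "wrist"; returns a dict with "frame" (420x560x3 uint8, red, green, blue), "vertical_fov" (degrees; the focal length in pixels is half the picture's height over the tangent of half this angle, whatever the lens; pixels are square), "cx", "cy" (the principal point, pixels), "world_from_camera" (4x4, takes a point from camera to world coordinates); the wrist camera has in their place "hand_eye" (4x4, takes a point from camera to tool coordinates, whose origin is the TCP and whose axes are the flange's). Camera axes: x right, y down, z forward; pixel columns grow to the right and rows downward; lengths in mm; the calibration is good to about 2 mm. A picture is of the moment at which its call begins: read the wrist's pose just before it. There is no depth.
- env.job_done(): hands the job in; it is judged then, once.
The state is a dict: "t": time; "joints": joint angles; "qvel": joint speeds; "tau": joint torques, N m; "eef_pos": TCP position; "tcp_rot": TCP orientation; "ft_force": force on the tool from outside, world axes, zero at the start; "moment": the same for the moment, N m; "opening": opening from 0.0 (shut) to 1.0 (fully open); "grip_force": force on a finger pad.
Only numpy, scipy, OpenCV 4.12 (cv2) and the standard library are available. Lean on these libraries where they do the work, as an engineer would, in place of code of your own. Each camera call takes 0.05 s, during which the arm holds its last target. There are 200 camera calls.

## Working session

There is one attempt and no reset: what is moved stays moved. The work goes in short steps, Python scripts to look and compute and a tool call to move; the robot and the scene stay as the last step left them, time stands still between calls to the robot, and variables do not carry over. Pictures are saved under pics/ and viewed, at most 10 in all, crops included, and the job is handed in when it is done.

Besides the shell and the picture viewer there is one more tool, called after "Request:" by a JSON object that holds its "name" and its "arguments", one argument or row to a line. arm_command: Moves the arm, as the interface text tells. Its arguments: {"type":"object","properties":{"targets":{"type":"array","items":{"type":"array","items":{"type":"number"}}}},"required":["targets"]}

```bash
mkdir -p pics
python3 - <<'E'
from cell import env
import cv2,pickle,numpy as np
s=env.state();print(s)
d={}
for n in("scene","top"):
    c=env.read_camera(n);d[n]=c;cv2.imwrite(f"pics/{n}0.png",c["frame"][:,:,::-1])
    print(n,c["vertical_fov"],c["cx"],c["cy"],np.round(c["world_from_camera"],3).tolist(),[k for k in c if k!='frame'])
pickle.dump(d,open("d0.pkl","wb"))
E
```

```text
{'t': 0.0, 'joints': array([-1.45060102e+00,  4.91577584e-01,  1.55948246e+00, -7.29863797e-07,
        1.09172857e+00, -1.05588214e-01]), 'qvel': array([-0.00020544,  0.00093793, -0.00081027,  0.0012619 , -0.00091135,
       -0.00141422]), 'tau': array([-6.88148521e-04, -6.12652016e+01, -2.58184129e+01,  6.91295508e-02,
        4.83474950e-02, -8.56953011e-05]), 'eef_pos': array([ 139.91564391, -608.86272971,  214.03919485]), 'tcp_rot': array([-3.14040328e+00, -1.25401357e-04,  2.25783787e-01]), 'ft_force': array([-0.8862709 ,  0.03467869, -0.38951532]), 'moment': array([-0.0201452 , -0.003607  ,  0.05738516]), 'grip_force': 0.0, 'opening': 0.9988699564044954}
scene 56.97665851568928 279.1544490205279 216.56447213053056 [[-0.793, 0.313, -0.524, 1005.251], [0.61, 0.426, -0.668, 422.65], [0.014, -0.849, -0.529, 516.783], [0.0, 0.0, 0.0, 1.0]] ['vertical_fov', 'cx', 'cy', 'world_from_camera']
top 57.067226064915765 285.09041587359064 205.87245613415303 [[0.002, -0.999, 0.046, 559.712], [-1.0, -0.002, -0.0, -113.209], [0.0, -0.046, -0.999, 964.364], [0.0, 0.0, 0.0, 1.0]] ['vertical_fov', 'cx', 'cy', 'world_from_camera']
```

View pics/top0.png

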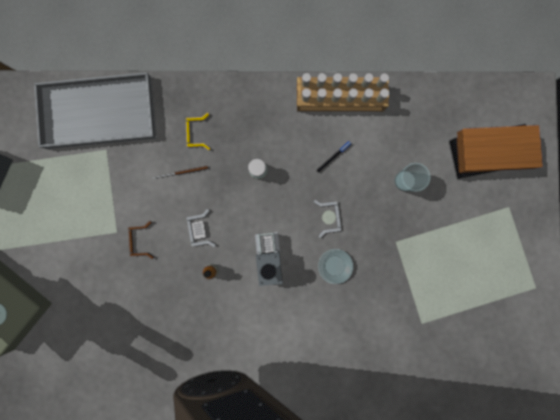

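View pics/scene0.png

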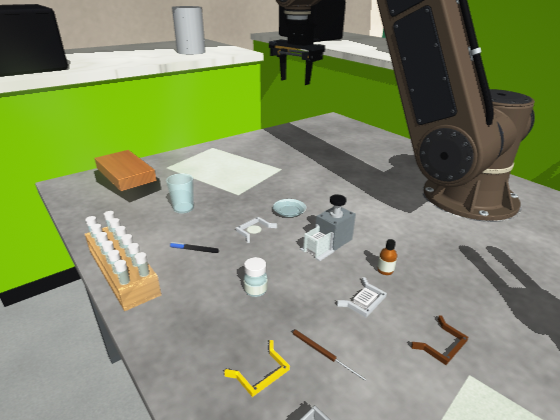

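Top view: the magazine is at (266,243), the plunger cap at (268,271), and the dispenser exit faces up the image. The bay with the filter paper is at (329,217), which is the right bay and opens toward image left. The parked cassette is in the left bay at (199,230). The jar is at (257,168), the dish at (336,266) and the bottle at (209,271).

```bash
cat > h.py <<'E'
import numpy as np,cv2
from scipy.spatial.transform import Rotation as Ro
def f(c): return c["frame"].shape[0]/2/np.tan(np.radians(c["vertical_fov"]/2))
def ray(c,px,T):
    px=np.atleast_2d(px).astype(float)
    d=np.c_[(px[:,0]-c["cx"])/f(c),(px[:,1]-c["cy"])/f(c),np.ones(len(px))]
    return T[:3,3],d@T[:3,:3].T
def onz(c,px,z,T=None):
    o,d=ray(c,px,c["world_from_camera"] if T is None else T)
    return o+d*((z-o[2])/d[:,2])[:,None]
def proj(c,P,T):
    q=(np.atleast_2d(P)-T[:3,3])@T[:3,:3]
    return q[:,:2]/q[:,2:]*f(c)+[c["cx"],c["cy"]]
def tcp(s):
    T=np.eye(4);T[:3,:3]=Ro.from_euler("xyz",s["tcp_rot"]).as_matrix();T[:3,3]=s["eef_pos"];return T
def tri(obs): # [(c,px,T)]
    A=np.zeros((3,3));b=np.zeros(3);L=[]
    for c,p,T in obs:
        o,d=ray(c,p,T);d=d[0]/np.linalg.norm(d[0]);M=np.eye(3)-np.outer(d,d);A+=M;b+=M@o;L.append((o,M))
    x=np.linalg.solve(A,b);return x,[np.linalg.norm(M@(x-o)) for o,M in L]
E
python3 - <<'E'
from h import *;from cell import env;import pickle
d=pickle.load(open("d0.pkl","rb"));t=d["top"];W=t["world_from_camera"]
for n,p,z in[("plunger",(268,271),112),("mag",(266,243),48),("paper",(329,217),0),("parked",(199,230),12),("jar",(257,168),65),("bottle",(209,271),75),("dish",(336,266),15)]:
    print(n,onz(t,p,z)[0].round(0))
s=env.state();c=env.read_camera("wrist");print(c["hand_eye"].round(3).tolist(),c["vertical_fov"],c["cx"],c["cy"])
print(tcp(s).round(3).tolist())
cv2.imwrite("pics/w0.png",c["frame"][:,:,::-1])
E
```

```text
plunger [456. -76. 112.]
mag [514. -69.  48.]
paper [ 577. -223.    0.]
parked [544.  98.  12.]
jar [690. -48.  65.]
bottle [451.  60.  75.]
dish [ 457. -238.   15.]
[[0.0, -0.963, -0.271, 76.833], [1.0, 0.0, 0.001, -0.389], [-0.001, -0.271, 0.963, -169.64], [0.0, 0.0, 0.0, 1.0]] 63.78531080018324 282.84572298171094 205.39178545763
[[0.975, 0.224, -0.0, 139.937], [0.224, -0.975, 0.001, -608.933], [0.0, -0.001, -1.0, 214.135], [0.0, 0.0, 0.0, 1.0]]
```

Request:
{"name": "arm_command", "arguments": {
  "targets": [
    [502,-398,0,-84,0],
    [502,-398,0,-84,0],
    [502,-398,0,-84,0],
    [502,-398,0,-84,0],
    [502,-398,0,-84,0]
  ]
}}

```text
t: 0.65
eef_pos: [296.9, -412.2, 214.6]
tcp_rot: [3.142, -0.0, 0.982]
ft_force: [0.0, -0.4, 0.9]
opening: 0.637
grip_force: 0.0
```

```bash
cat >> h.py <<'E'
def rem(s,x,y,z,yawdeg):
    T=tcp(s);R=T[:3,:3]
    yaw=np.degrees(np.arctan2(R[1,0],R[0,0]))
    print("rem",(R.T@(np.array([x,y,z])-T[:3,3])).round(1),"roll",round(yaw-yawdeg,1),"at",s["eef_pos"].round(1),"yaw",round(yaw,2),"F",s["ft_force"].round(1),"t",round(s["t"],2),"j6",s["joints"][5].round(2))
E
python3 -c "
from h import *;from cell import env
rem(env.state(),540,-110,215,97)"
```

```text
rem [386.3  34.1  -0.4] roll -40.8 at [ 296.9 -412.2  214.6] yaw 56.24 F [ 0.  -0.4  0.9] t 0.65 j6 -0.49
```

Request:
{"name": "arm_command", "arguments": {
  "targets": [
    [386,34,0,-41,0],
    [386,34,0,-41,0],
    [386,34,0,-41,0],
    [386,34,0,-41,0],
    [386,34,0,-41,0]
  ]
}}

```text
t: 1.15
eef_pos: [454.8, -218.2, 214.7]
tcp_rot: [3.141, 0.0, 1.697]
ft_force: [0.3, -1.2, 0.2]
opening: 0.218
grip_force: 0.0
```

```bash
python3 -c "
from h import *;from cell import env
rem(env.state(),540,-110,215,97)"
```

```text
rem [96.6 98.1 -0.3] roll 0.2 at [ 454.8 -218.2  214.7] yaw 97.25 F [ 0.3 -1.2  0.2] t 1.15 j6 -0.7
```

Request:
{"name": "arm_command", "arguments": {
  "targets": [
    [97,98,0,0,0],
    [97,98,0,0,0],
    [97,98,0,0,0],
    [97,98,0,0,0],
    [97,98,0,0,0]
  ]
}}

```text
t: 1.65
eef_pos: [539.5, -111.2, 214.2]
tcp_rot: [-3.141, -0.0, 1.693]
ft_force: [-0.5, -0.3, 0.1]
opening: 0.005
grip_force: 0.0
```

```bash
cat >> h.py <<'E'
def shot(env,name):
    import pickle
    s=env.state();c=env.read_camera("wrist");c["T"]=tcp(s)@c["hand_eye"]
    cv2.imwrite(f"pics/{name}.png",c["frame"][:,:,::-1]);pickle.dump(c,open(name+".pkl","wb"));return s,c
E
python3 -c "
from h import *;from cell import env
s,c=shot(env,'w1');rem(s,456,-76,215,97)"
```

```text
rem [ 45.2 -78.5  -0.7] roll 0.0 at [ 539.5 -111.2  214.2] yaw 97.02 F [-0.5 -0.3  0.1] t 1.65 j6 -0.45
```

View pics/w1.png

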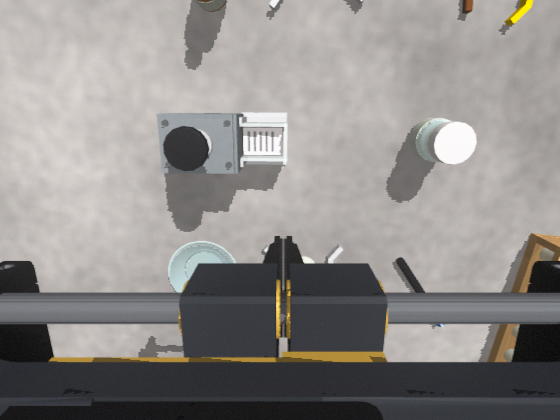

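The wrist view shows the cap at (186,148), the magazine at about (240–287, 113–165) and the housing at (159–240, 113–173). The gripper hides the bay, so I'm moving toward -y for a second view that takes in both.

Request:
{"name": "arm_command", "arguments": {
  "targets": [
    [-180,10,0,0,0],
    [-180,10,0,0,0],
    [-180,10,0,0,0],
    [-180,10,0,0,0],
    [-180,10,0,0,0]
  ]
}}

```text
t: 2.2
eef_pos: [569.9, -294.3, 214.0]
tcp_rot: [-3.141, 0.001, 1.686]
ft_force: [-1.0, 0.6, 0.3]
opening: 0.004
grip_force: 0.0
```

```bash
python3 -c "
from h import *;from cell import env
s,c=shot(env,'w2');rem(s,456,-76,215,97)"
```

```text
rem [230.  -88.   -1.1] roll -0.4 at [ 569.9 -294.3  214. ] yaw 96.6 F [-1.   0.6  0.3] t 2.2 j6 -0.69
```

View pics/w2.png

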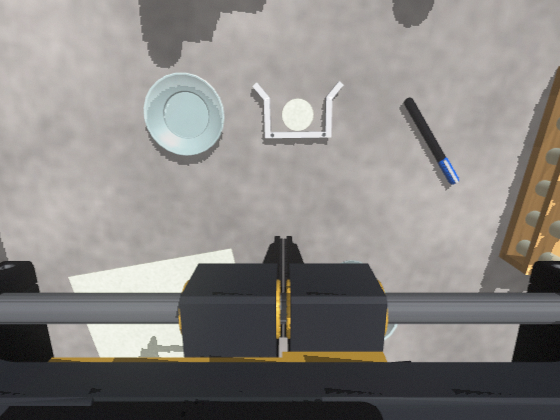

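The bay's back wall runs along row ~135, columns 265–331. The wing tips are at (255,84) and (341,84), the paper is at (297,114) and the dish at (183,113). One intermediate view will give stereo on both the plunger and the bay.

Request:
{"name": "arm_command", "arguments": {
  "targets": [
    [87,-30,0,0,0],
    [87,-30,0,0,0],
    [87,-30,0,0,0],
    [87,-30,0,0,0]
  ]
}}

```text
t: 2.65
eef_pos: [530.3, -205.7, 215.4]
tcp_rot: [3.141, 0.001, 1.693]
ft_force: [1.0, -0.7, 0.0]
opening: 0.006
grip_force: 0.0
```

Run:
```python
from h import *;from cell import env;import pickle
s,c3=shot(env,'w3');rem(s,456,-76,215,97)
c1=pickle.load(open('w1.pkl','rb'));c2=pickle.load(open('w2.pkl','rb'))
def blobs(c,mask,amin):
    n,l,st,ce=cv2.connectedComponentsWithStats(mask.astype(np.uint8))
    return [(st[i].tolist(),ce[i].round(1).tolist()) for i in range(1,n) if st[i][4]>amin]
for n,c in(("w1",c1),("w2",c2),("w3",c3)):
    F=c["frame"].astype(int);V=F.max(2);S=V-F.min(2)
    m=V<45;m[238:]=0
    print(n,"dark",blobs(c,m,300))
    w=(F.min(2)>185);w[238:]=0
    print(n,"white",blobs(c,w,150))
```

```text
rem [137.8 -58.    0.3] roll -0.0 at [ 530.3 -205.7  215.4] yaw 96.98 F [ 1.  -0.7  0. ] t 2.65 j6 -0.61
w1 dark []
w1 white [([0, 0, 238, 238, 30387], [83.5, 119.4]), ([61, 7, 25, 27, 291], [71.5, 19.1]), ([307, 11, 13, 21, 165], [313.0, 21.1]), ([239, 110, 71, 79, 1726], [277.2, 140.2]), ([419, 118, 58, 47, 1592], [453.4, 140.7]), ([243, 134, 39, 21, 602], [262.0, 145.1]), ([238, 184, 46, 24, 583], [261.4, 197.1])]
w2 dark []
w2 white [([2, 0, 66, 15, 539], [30.7, 4.6]), ([17, 13, 57, 55, 1364], [47.6, 39.9]), ([0, 21, 17, 21, 229], [8.9, 32.0]), ([143, 72, 81, 83, 1372], [175.3, 127.3]), ([252, 81, 92, 57, 1008], [297.9, 116.2]), ([282, 98, 32, 33, 810], [297.3, 114.2])]
w3 dark []
w3 white [([0, 0, 172, 210, 23165], [77.5, 83.8]), ([258, 9, 72, 58, 1610], [288.9, 42.4]), ([470, 9, 47, 50, 1807], [492.6, 33.5]), ([301, 67, 26, 36, 377], [313.3, 82.5]), ([254, 104, 48, 23, 676], [278.2, 115.3]), ([178, 161, 76, 73, 2743], [213.9, 203.3]), ([280, 169, 85, 50, 1646], [321.0, 198.7])]
```

View pics/w3.png

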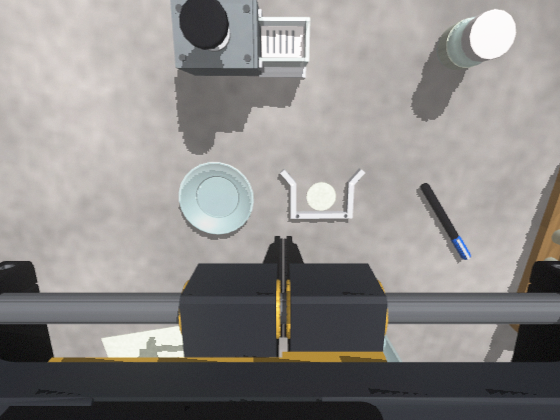

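Run:
```python
from h import *;import pickle
C={n:pickle.load(open(n+'.pkl','rb')) for n in('w1','w2','w3')}
def cc(m):
    n,l,st,ce=cv2.connectedComponentsWithStats(m.astype(np.uint8));return l,st,ce
cap={};pap={}
for n,roi in(('w1',(140,110,230,200)),('w3',(170,0,240,60))):
    c=C[n];x0,y0,x1,y1=roi;V=c['frame'][y0:y1,x0:x1].max(2)
    l,st,ce=cc(V<50);i=1+st[1:,4].argmax()
    k=cv2.findContours((l==i).astype(np.uint8),0,1)[0][0]
    (u,v),r=cv2.minEnclosingCircle(k);cap[n]=(u+x0,v+y0);print(n,"cap",cap[n],r,st[i],V.min())
P,e=tri([(C[n],cap[n],C[n]['T']) for n in cap]);print("cap tri",P.round(1),np.round(e,2))
for n in cap: print(onz(C[n],cap[n],112,C[n]['T']).round(1))
d=pickle.load(open('d0.pkl','rb'))
for n,seed in(('w2',(297,114)),('w3',(321,196))):
    c=C[n];F=c['frame'].astype(int);m=(F.min(2)>185);m[238:]=0
    l,st,ce=cc(m);i=l[seed[1],seed[0]];pap[n]=ce[i];print(n,"paper",onz(c,ce[i],0,c['T']).round(1),st[i])
    V=F.min(2)>185
    # bay: all bright px in box around, minus paper
    x,y=np.meshgrid(np.arange(560),np.arange(420))
    b=(F.min(2)>170)&(abs(x-seed[0])<55)&(abs(y-seed[1])<40)&(np.hypot(x-seed[0],y-seed[1])>21)
    q=np.c_[x[b],y[b]];W=onz(c,q,10,c['T'])[:,:2]
    back=W[W[:,1]<np.percentile(W[:,1],2)+7] # rough back wall
    vx,vy,ox,oy=cv2.fitLine(back.astype(np.float32),cv2.DIST_HUBER,0,.01,.01).ravel()
    if vx<0: vx,vy=-vx,-vy
    # bay +x (away): perpendicular with -y
    ex=np.array([vy,-vx]);ey=np.array([vx,vy]) # ey = +90deg from ex
    a=(W-[ox,oy])@ex;t=(W-[ox,oy])@ey
    print(" yaw ex",np.degrees(np.arctan2(ex[1],ex[0])).round(1)," back depth pct",np.percentile(a,[0.5,99.5]).round(1))
    side=(a<-8)&(a>-36);s=t[side];lo=s[s<0];hi=s[s>0];print(" sides",np.percentile(lo,[2,50,98]).round(1),np.percentile(hi,[2,50,98]).round(1))
    bk=abs(a)<6;tb=t[bk];print(" back ext",tb.min().round(1),tb.max().round(1),np.percentile(a[bk],[3,50,97]).round(1))
    mid=(np.median(lo)+np.median(hi))/2
    print(" bay centre",(np.array([ox,oy])+ey*mid-ex*21).round(1))
P,e=tri([(C[n],pap[n],C[n]['T']) for n in pap]);print("paper tri",P.round(1),np.round(e,2))
# dispenser white magazine
for n,box in(('w1',(236,105,292,170)),('w3',(256,5,312,70))):
    c=C[n];x0,y0,x1,y1=box;F=c['frame'][y0:y1,x0:x1].astype(int);m=F.min(2)>195
    q=np.argwhere(m)[:,::-1]+[x0,y0];r=cv2.minAreaRect(q.astype(np.float32));print(n,"mag",r,onz(c,cv2.boxPoints(r),48,c['T'])[:,:2].round(1).tolist())
```

```text
w1 cap (201.5, 150.5) 14.57748031616211 [60 26  9 30 46] 41
w3 cap (206.05970001220703, 25.37313461303711) 23.185775756835938 [ 16  12  42  37 186] 32
cap tri [461.9 -75.4 102.2] [5.39 5.39]
[[469.6 -73.7 112. ]]
[[458.6 -77.1 112. ]]
w2 paper [[ 577.6 -220.6    0. ]] [282  98  32  33 810]
 yaw ex -91.1  back depth pct [-75.1   4.4]
 sides [-6.7 -1.3 -0.1] [ 0.6 47.3 83.1]
 back ext -11.4 79.7 [-5.2 -0.2  4.9]
 bay centre [ 567.5 -237. ]
w3 paper [[ 578.6 -223.8    0. ]] [ 280  169   85   50 1646]
 yaw ex -89.3  back depth pct [-89.    6.5]
 sides [-57.8 -30.8  -5.3] [ 7.6 43.3 66.5]
 back ext -45.5 65.8 [-5.7 -1.1  4.8]
 bay centre [ 580.5 -238.1]
paper tri [ 576.9 -220.6   12.8] [0.24 0.24]
w1 mag ((263.0, 139.0), (54.0, 48.0), 90.0) [[488.8, -41.8], [534.5, -36.1], [541.1, -87.8], [493.4, -93.7]]
w3 mag ((283.4017028808594, 39.038936614990234), (52.396453857421875, 58.810646057128906), 1.5911402702331543) [[492.5, -94.8], [489.1, -46.0], [535.5, -41.5], [541.1, -90.1]]
```

Run:
```python
from h import *;import pickle
t=[]
for n,x0,y0 in(('w1',150,105),('w3',170,0),('w2',245,75),('w3',270,160)):
    f=pickle.load(open(n+'.pkl','rb'))['frame'];w,h=(140,78) if False else (100,75)
    if x0 in(150,):w=100
    t.append(cv2.resize(f[y0:y0+75,x0:x0+100],(400,300),interpolation=cv2.INTER_CUBIC))
    print(n,f[y0+30:y0+60:10,x0:x0+60:8].max(2).tolist())
cv2.imwrite('pics/z.png',np.vstack([np.hstack(t[:2]),np.hstack(t[2:])])[:,:,::-1])
```

```text
w1 [[193, 182, 115, 55, 57, 56, 61, 225], [194, 187, 58, 54, 54, 55, 57, 50], [189, 191, 55, 55, 53, 55, 51, 43]]
w3 [[193, 168, 50, 52, 56, 49, 52, 37], [192, 168, 165, 52, 53, 54, 49, 232], [191, 162, 164, 105, 102, 110, 95, 153]]
w2 [[173, 176, 110, 210, 175, 230, 244, 243], [176, 174, 169, 224, 174, 242, 238, 239], [174, 172, 173, 233, 175, 188, 241, 240]]
w3 [[178, 183, 178, 237, 182, 246, 244, 247], [182, 182, 180, 239, 179, 246, 241, 244], [175, 174, 175, 237, 182, 185, 200, 183]]
```

View pics/z.png

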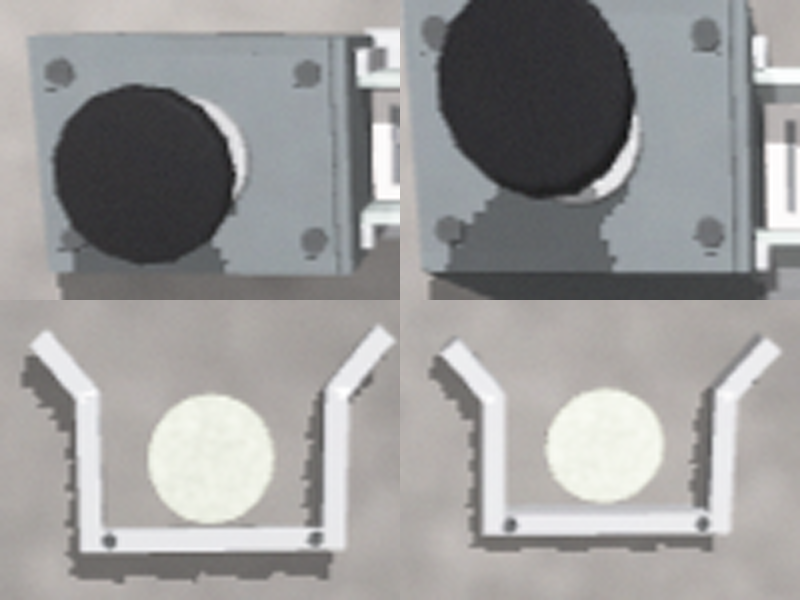

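```bash
cat > m.py <<'E'
from h import *;import pickle
C={n:pickle.load(open(n+'.pkl','rb')) for n in('w1','w2','w3')}
E
python3 - <<'E'
from m import *
cap={}
for n,(x0,y0,x1,y1) in dict(w1=(150,110,230,180),w3=(170,0,240,58)).items():
    V=C[n]['frame'][y0:y1,x0:x1].max(2)
    k=max(cv2.findContours((V<72).astype(np.uint8),0,1)[0],key=cv2.contourArea)[:,0]
    k=k[k[:,1]>0] if n=='w3' else k
    (u,v),a,_=cv2.fitEllipse(k);cap[n]=(u+x0,v+y0);print(n,np.round(cap[n],1),a,onz(C[n],cap[n],112,C[n]['T']).round(1))
print("cap",tri([(C[n],cap[n],C[n]['T']) for n in cap]))
def two(name,a,na,b,nb,z):
    P,e=tri([(C[na],a,C[na]['T']),(C[nb],b,C[nb]['T'])])
    A=onz(C[na],a,z,C[na]['T'])[0];B=onz(C[nb],b,z,C[nb]['T'])[0];print(name,P.round(1),np.round(e,1),A.round(1),B.round(1));return A/2+B/2
pt=lambda x0,y0,X,Y:(x0+(X+.5)/4-.5,y0+(Y+.5)/4-.5)
w2=lambda X,Y:pt(245,75,X,Y-300); w3=lambda X,Y:pt(270,160,X-400,Y-300)
BL=two("BL",w2(81,551),'w2',w3(484,535),'w3',10);BR=two("BR",w2(346,550),'w2',w3(729,533),'w3',10)
TL=two("tipL",w2(50,330),'w2',w3(458,340),'w3',10);TR=two("tipR",w2(378,325),'w2',w3(763,338),'w3',10)
pp=two("paper",w2(211,458),'w2',w3(605,445),'w3',0)
ey=(BR-BL)[:2];print("back len",np.linalg.norm(ey),"exp 72");ey/=np.linalg.norm(ey);ex=np.array([ey[1],-ey[0]])
print("bay yaw",np.degrees(np.arctan2(ex[1],ex[0])),"centre",(BL+BR)[:2]/2-24*ex, "mid tips",(TL+TR)[:2]/2, "from centre",((TL+TR)[:2]/2-((BL+BR)[:2]/2-24*ex))@np.c_[ex,ey])
# housing rear/front corners z=70
d1=lambda X,Y:pt(150,105,X,Y);d3=lambda X,Y:pt(170,0,X-400,Y)
a=onz(C['w1'],d1(30,36),70,C['w1']['T'])[0];b=onz(C['w1'],d1(50,272),70,C['w1']['T'])[0];f=onz(C['w1'],d1(334,36),70,C['w1']['T'])[0];g=onz(C['w1'],d1(338,272),70,C['w1']['T'])[0]
h=two("rear-right",d1(50,272),'w1',d3(424,271),'w3',70)
print(a.round(1),b.round(1),f.round(1),g.round(1),"w",np.linalg.norm(a-b))
for p,q in((a,f),(b,g)): print("yaw",np.degrees(np.arctan2(*(q-p)[[1,0]])),np.linalg.norm(p-q))
E
```

```text
w1 [185.7 148.3] (42.2535285949707, 44.70273971557617) [[456.9 -73.6 112. ]]
w3 [203.5  21.7] (46.185550689697266, 54.79161834716797) [[456.6 -74.9 112. ]]
cap (array([455.73385346, -74.12093582, 107.96987363]), [np.float64(0.09471624882969565), np.float64(0.09471624882976665)])
BL [ 545.3 -248.6   11.8] [0. 0.] [ 545.3 -248.7   10. ] [ 545.4 -249.1   10. ]
BR [ 617.  -240.3    8.2] [0.2 0.2] [ 616.9 -240.1   10. ] [ 616.3 -239.9   10. ]
tipL [ 531.2 -193.2    8.2] [0.3 0.3] [ 531.6 -193.3   10. ] [ 530.9 -193.1   10. ]
tipR [ 616.2 -182.2    8.7] [0.3 0.3] [ 616.3 -182.2   10. ] [ 615.6 -182.1   10. ]
paper [ 5.778e+02 -2.204e+02  1.000e-01] [0. 0.] [ 577.8 -220.4    0. ] [ 577.9 -220.4    0. ]
back len 71.80607511916385 exp 72
bay yaw -82.85581216147004 centre [ 578.00495658 -220.63322824] mid tips [ 573.5843952  -187.64948448] from centre [-33.27743933  -0.28416056]
rear-right [ 424.3 -105.2   69. ] [0.1 0.1] [ 424.6 -105.    70. ] [ 424.7 -105.3   70. ]
[418.7 -51.7  70. ] [ 424.6 -105.    70. ] [486.5 -43.4  70. ] [491.8 -96.7  70. ] w 53.570012620546606
yaw 7.0341228466715515 68.22467493503667
yaw 7.037130780728294 67.74101479477719
```

Two-view heights check out: cap ~108–112, wall top ~10, paper ~0, housing ~69. The back wall comes to 71.8 mm against 72 expected, and the housing to 68 × 53.6 against 68 × 54. The dispenser is at (514.0, −67.0) with yaw 7.0°, the plunger at (456.4, −74.1) and the bay at (578.0, −220.6) with yaw −82.9°. Moving above the plunger next.

```bash
python3 -c "
from h import *;from cell import env
rem(env.state(),456.4,-74.1,135,97.1)"
```

```text
rem [140.5 -57.9  80.1] roll -0.2 at [ 530.8 -206.5  215.2] yaw 96.94 F [ 0.   0.3 -0. ] t 2.7 j6 -0.61
```

Request:
{"name": "arm_command", "arguments": {
  "targets": [
    [140.5,-58,0,0,0],
    [140.5,-58,0,0,0],
    [140.5,-58,0,0,0],
    [140.5,-58,80,0,0],
    [140.5,-58,80,0,0]
  ]
}}

```text
t: 3.2
eef_pos: [456.0, -73.6, 133.8]
tcp_rot: [3.14, 0.001, 1.692]
ft_force: [0.2, -0.6, -0.5]
opening: 0.005
grip_force: 0.0
```

Request:
{"name": "arm_command", "arguments": {
  "targets": [
    [0,0,0,0,0]
  ]
}}

```text
t: 3.3
eef_pos: [455.1, -74.0, 132.1]
tcp_rot: [-3.137, -0.002, 1.691]
ft_force: [-0.6, -0.1, -0.8]
opening: 0.005
grip_force: 0.0
```

```bash
python3 -c "
from h import *;from cell import env
rem(env.state(),456.4,-74.1,87,97.1)"
```

```text
rem [-0.4  1.5 45.1] roll -0.2 at [455.1 -74.  132.1] yaw 96.89 F [-0.6 -0.1 -0.8] t 3.3 j6 -0.42
```

Request:
{"name": "arm_command", "arguments": {
  "targets": [
    [0,1,15,0,0],
    [0,1,22,0,0],
    [0,1,30,0,0],
    [0,1,38,0,0],
    [0,1,42,0,0]
  ]
}}

```text
t: 3.8
eef_pos: [458.1, -74.7, 93.1]
tcp_rot: [3.14, 0.001, 1.691]
ft_force: [0.1, -1.7, 7.9]
opening: 0.003
grip_force: 3.9
```

Request:
{"name": "arm_command", "arguments": {
  "targets": [
    [0,0,3,0,0],
    [0,0,3,0,0]
  ]
}}

```text
t: 4.0
eef_pos: [458.1, -74.7, 90.3]
tcp_rot: [3.14, 0.001, 1.691]
ft_force: [-0.7, -2.9, 5.5]
opening: 0.003
grip_force: 2.9
```

Request:
{"name": "arm_command", "arguments": {
  "targets": [
    [0,0,2,0,0],
    [0,0,3,0,0],
    [0,0,3,0,0]
  ]
}}

```text
t: 4.3
eef_pos: [458.1, -74.7, 87.5]
tcp_rot: [3.14, 0.001, 1.691]
ft_force: [-0.7, -1.7, 7.3]
opening: 0.001
grip_force: 3.2
```

Request:
{"name": "arm_command", "arguments": {
  "targets": [
    [0,0,1,0,0],
    [0,0,2,0,0],
    [0,0,2,0,0]
  ]
}}

```text
t: 4.6
eef_pos: [458.3, -74.7, 87.1]
tcp_rot: [3.139, 0.002, 1.691]
ft_force: [-7.0, -0.9, 33.1]
opening: 0.005
grip_force: 16.5
```

The stop is reached: 33 N at z = 87. Releasing and rising.

Request:
{"name": "arm_command", "arguments": {
  "targets": [
    [0,0,-8,0,0],
    [0,0,-16,0,0],
    [0,0,-25,0,0],
    [0,0,-45,0,0],
    [0,0,-90,0,0]
  ]
}}

```text
t: 5.1
eef_pos: [456.1, -73.7, 173.8]
tcp_rot: [-3.137, -0.002, 1.691]
ft_force: [0.8, -0.5, 1.0]
opening: 0.006
grip_force: 0.0
```

Request:
{"name": "arm_command", "arguments": {
  "targets": [
    [-40,90,-30,0,0.1],
    [-40,90,-30,0,0.1],
    [-40,90,-30,0,0.1],
    [-40,90,-30,0,0.1]
  ]
}}

```text
t: 5.5
eef_pos: [551.6, -103.0, 204.5]
tcp_rot: [-3.141, -0.0, 1.691]
ft_force: [-1.4, 0.6, 0.5]
opening: 0.099
grip_force: 0.0
```

```bash
python3 -c "
from h import *;from cell import env
s,c=shot(env,'w4');rem(s,577,-30,100,97.1)"
```

```text
rem [ 69.3  34.1 104.5] roll -0.2 at [ 551.6 -103.   204.5] yaw 96.9 F [-1.4  0.6  0.5] t 5.5 j6 -0.42
```

View pics/w4.png

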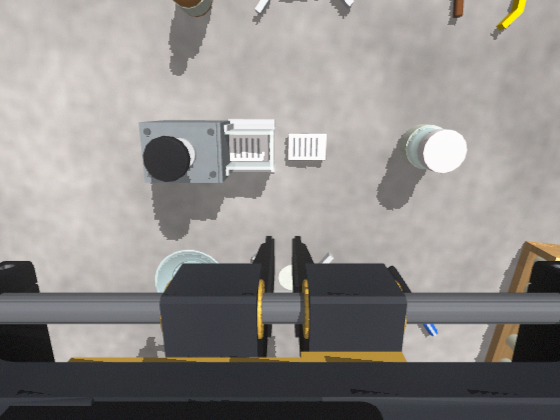

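One cassette is out, flat and straight, at about (307,147). The magazine still shows its stack and the cap is up at (168,158).

Run:
```python
from h import *;from cell import env;import pickle
c=pickle.load(open('w4.pkl','rb'));F=c['frame'].astype(int)
m=np.zeros((420,560),np.uint8);m[125:170,280:340]=(F.min(2)>200)[125:170,280:340]
q=cv2.findNonZero(m);r=cv2.minAreaRect(q);print(r)
P=onz(c,[r[0]],12,c['T'])[0][:2];print("cassette",P.round(1))
B=onz(c,cv2.boxPoints(r),12,c['T'])[:,:2];print([np.linalg.norm(B[i]-B[i-1]).round(1) for i in range(4)],[np.degrees(np.arctan2(*(B[i]-B[i-1])[::-1])).round(1) for i in range(4)])
b=np.radians(-82.9);ex=np.array([np.cos(b),np.sin(b)]);ey=np.array([-ex[1],ex[0]]);O=np.array([578,-220.6])
print("in bay",(P-O)@ex,(P-O)@ey)
st=P-ex*36+ey*5;print("start",st)
s=env.state();rem(s,*st,100,97.1);rem(s,*st,4,97.1)
```

```text
((307.0, 146.0), (26.0, 38.0), 90.0)
cassette [572.5 -59.9]
[np.float64(27.3), np.float64(40.0), np.float64(27.4), np.float64(40.8)] [np.float64(97.2), np.float64(6.9), np.float64(-81.1), np.float64(-173.1)]
in bay -160.13030200440866 14.436358167941133
start [573.045324   -23.57127476]
rem [ 75.7  32.  104.1] roll -0.2 at [ 550.6 -102.6  204.1] yaw 96.91 F [ 0.3  0.  -0.8] t 5.55 j6 -0.42
rem [ 75.6  32.2 200.1] roll -0.2 at [ 550.6 -102.6  204.1] yaw 96.91 F [ 0.3  0.  -0.8] t 5.55 j6 -0.42
```

Request:
{"name": "arm_command", "arguments": {
  "targets": [
    [76,32,20,0,0.1],
    [76,32,40,0,0.1],
    [76,32,90,0,0.1],
    [76,32,130,0,0.1],
    [76,32,150,0,0.1]
  ]
}}

```text
t: 6.05
eef_pos: [571.0, -22.7, 51.4]
tcp_rot: [-3.136, -0.002, 1.692]
ft_force: [0.3, 0.3, 0.4]
opening: 0.098
grip_force: 0.0
```

```bash
python3 -c "
from h import *;from cell import env
rem(env.state(),573,-23.6,5,97.1)"
```

```text
rem [-1.2  2.1 46.4] roll -0.1 at [571.  -22.7  51.4] yaw 96.96 F [0.3 0.3 0.4] t 6.05 j6 -0.28
```

Request:
{"name": "arm_command", "arguments": {
  "targets": [
    [0,1,30,0,0.1],
    [0,1,42,0,0.1],
    [0,1,46,0,0.1],
    [0,1,46,0,0.1]
  ]
}}

```text
t: 6.45
eef_pos: [574.8, -23.5, 9.0]
tcp_rot: [-3.141, -0.0, 1.691]
ft_force: [0.1, 0.2, 0.9]
opening: 0.095
grip_force: 0.0
```

```bash
python3 -c "
from h import *;from cell import env
s=env.state();rem(s,573,-23.6,5,97.1)
import numpy as np
b=np.radians(-82.9);ex=np.array([np.cos(b),np.sin(b)]);ey=np.array([-ex[1],ex[0]]);O=np.array([578,-220.6])
print((s['eef_pos'][:2]-O)@ex,(s['eef_pos'][:2]-O)@ey,'target -20, ~5')"
```

```text
rem [ 0.1 -1.8  4. ] roll -0.2 at [574.8 -23.5   9. ] yaw 96.91 F [0.1 0.2 0.9] t 6.45 j6 -0.28
-196.03817785265855 21.14282784970341 target -20, ~5
```

Request:
{"name": "arm_command", "arguments": {
  "targets": [
    [0,-1,3,0,0.1],
    [-6,-1,3,0,0.1],
    [-12,-1,3,0,0.1],
    [-18,-1,3,0,0.1],
    [-25,-2,3,0,0.1]
  ]
}}

```text
t: 6.95
eef_pos: [576.4, -49.2, 5.9]
tcp_rot: [3.141, 0.0, 1.691]
ft_force: [0.3, 2.0, -0.4]
opening: 0.101
grip_force: 0.2
```

Request:
{"name": "arm_command", "arguments": {
  "targets": [
    [-8,-0.5,0,0,0.1],
    [-16,-1,0,0,0.1],
    [-24,-2,0,0,0.1],
    [-32,-3,0,0,0.1],
    [-40,-3.5,0,0,0.1]
  ]
}}

```text
t: 7.45
eef_pos: [577.4, -89.4, 5.6]
tcp_rot: [-3.141, 0.0, 1.691]
ft_force: [-0.3, 0.4, -0.7]
opening: 0.101
grip_force: 0.2
```

```bash
cat > bay.py <<'E'
from h import *;from cell import env;import sys
s,c=shot(env,sys.argv[1]);rem(s,573,-23.6,5,97.1)
b=np.radians(-82.9);ex=np.array([np.cos(b),np.sin(b)]);ey=np.array([-ex[1],ex[0]]);O=np.array([578,-220.6])
print("tcp in bay",(s['eef_pos'][:2]-O)@ex,(s['eef_pos'][:2]-O)@ey,"opening",s['opening'])
E
python3 bay.py w5
```

```text
rem [65.8  3.6  0.6] roll -0.2 at [577.4 -89.4   5.6] yaw 96.91 F [-0.3  0.4 -0.7] t 7.45 j6 -0.39
tcp in bay -130.27854852150173 15.610077293575973 opening 0.10108262712434346
```

View pics/w5.png

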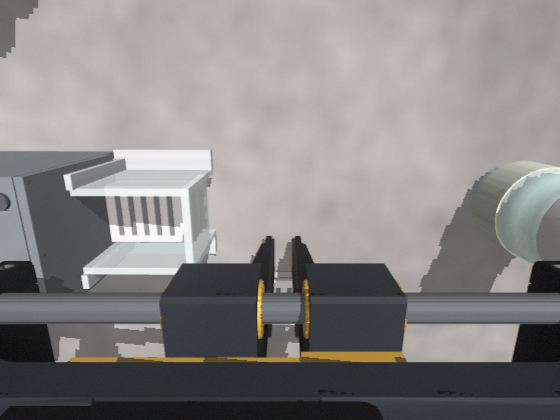

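Request:
{"name": "arm_command", "arguments": {
  "targets": [
    [-8,-0.5,0,0,0.1],
    [-16,-1.5,0,0,0.1],
    [-24,-2,0,0,0.1],
    [-32,-2.5,0,0,0.1],
    [-40,-3,0,0,0.1]
  ]
}}

```text
t: 8.0
eef_pos: [579.3, -129.4, 5.6]
tcp_rot: [-3.142, 0.0, 1.691]
ft_force: [-0.6, 0.3, -1.1]
opening: 0.098
grip_force: 0.1
```

Request:
{"name": "arm_command", "arguments": {
  "targets": [
    [-6,-0.5,0,0,0.1],
    [-12,-1,0,0,0.1],
    [-18,-2,0,0,0.1],
    [-24,-2.5,0,0,0.1],
    [-30,-3,0,0,0.1]
  ]
}}

```text
t: 8.5
eef_pos: [579.9, -159.3, 5.6]
tcp_rot: [-3.142, 0.0, 1.691]
ft_force: [0.4, 0.5, 0.4]
opening: 0.097
grip_force: 0.1
```

```bash
python3 bay.py w6
python3 - <<'E'
from cell import env;import cv2,numpy as np
a=env.read_camera("scene")["frame"];b=env.read_camera("top")["frame"]
a=cv2.resize(a[170:320,200:400],(800,600))[:, :];b=cv2.resize(b[160:310,230:430],(800,600))
cv2.imwrite("pics/s6.png",np.hstack([cv2.resize(a,(400,300)),cv2.resize(b,(400,300))])[:,:,::-1])
E
```

```text
rem [135.6   9.5   0.6] roll -0.2 at [ 579.9 -159.3    5.6] yaw 96.91 F [0.4 0.5 0.4] t 8.5 j6 -0.5
tcp in bay -60.5734257768937 9.48169437165454 opening 0.09740638944985443
```

View pics/s6.png

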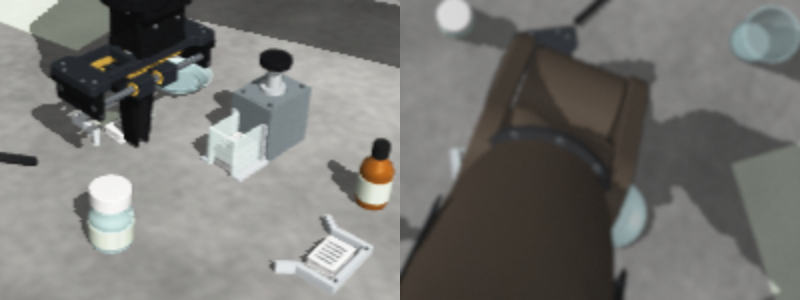

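The scene crop shows the cassette ahead of the fingers at the bay mouth. Everything else is in place.

Request:
{"name": "arm_command", "arguments": {
  "targets": [
    [-6,0,0,0,0.1],
    [-12,-0.5,0,0,0.1],
    [-18,-1,0,0,0.1],
    [-24,-1.5,0,0,0.1],
    [-30,-2,0,0,0.1]
  ]
}}

```text
t: 9.15
eef_pos: [581.6, -189.5, 5.7]
tcp_rot: [3.142, 0.0, 1.691]
ft_force: [-0.9, -0.4, 0.4]
opening: 0.101
grip_force: 0.1
```

Request:
{"name": "arm_command", "arguments": {
  "targets": [
    [-4,0,0,0,0.1],
    [-7,0,0,0,0.1],
    [-9,0,0,0,0.1]
  ]
}}

```text
t: 9.45
eef_pos: [582.6, -198.1, 5.6]
tcp_rot: [3.142, 0.0, 1.691]
ft_force: [-0.5, 0.9, -0.5]
opening: 0.098
grip_force: 0.2
```

Request:
{"name": "arm_command", "arguments": {
  "targets": [
    [-1,0,0,0,0.1],
    [-2,0,0,0,0.1],
    [-2,0,0,0,0.1]
  ]
}}

```text
t: 9.75
eef_pos: [582.5, -198.6, 5.6]
tcp_rot: [-3.14, -0.002, 1.692]
ft_force: [-0.7, 7.3, 3.1]
opening: 0.101
grip_force: 3.6
```

Request:
{"name": "arm_command", "arguments": {
  "targets": [
    [-1,0,0,0,0.1],
    [-1.5,0,0,0,0.1],
    [-1.5,0,0,0,0.1]
  ]
}}

```text
t: 10.05
eef_pos: [582.4, -198.8, 5.6]
tcp_rot: [-3.14, -0.003, 1.692]
ft_force: [0.3, 14.6, 4.7]
opening: 0.101
grip_force: 7.7
```

Force is rising to 15 N, so the cassette is against the back wall. Backing off, rising and looking.

Request:
{"name": "arm_command", "arguments": {
  "targets": [
    [6,0,0,0,0.1],
    [18,0,0,0,0.1],
    [18,0,-40,0,0.1],
    [-12,0,-90,0,0.1],
    [-45,0,-140,0,0.1]
  ]
}}

```text
t: 10.55
eef_pos: [587.2, -235.4, 131.9]
tcp_rot: [-3.141, -0.0, 1.693]
ft_force: [0.9, -0.1, -0.2]
opening: 0.098
grip_force: 0.0
```

Request:
{"name": "arm_command", "arguments": {
  "targets": [
    [-40,0,-55,0,0.1],
    [-40,0,-55,0,0.1],
    [-40,0,-55,0,0.1]
  ]
}}

```text
t: 10.85
eef_pos: [592.7, -277.1, 187.7]
tcp_rot: [3.138, 0.003, 1.69]
ft_force: [0.1, 0.5, -0.6]
opening: 0.098
grip_force: 0.0
```

```bash
python3 bay.py w7
```

```text
rem [254.7   9.9 181.9] roll -0.3 at [ 592.7 -277.1  187.7] yaw 96.83 F [ 0.1  0.5 -0.6] t 10.85 j6 -0.66
tcp in bay 57.92299895786941 7.607484585709936 opening 0.09781738389680254
```

View pics/w7.png

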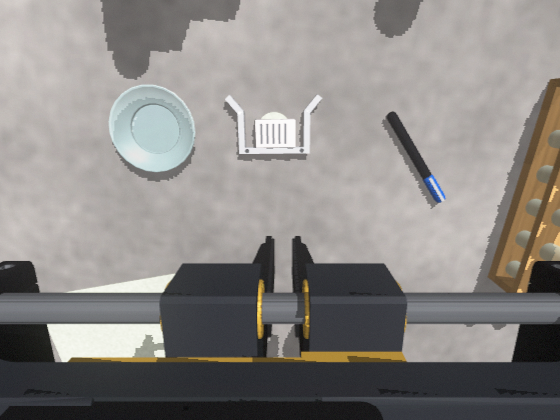

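The cassette spans columns 255–296, centred in the bay (inner walls at 244–305), and lies flat against the back wall at row ~149. Handing in.

```bash
python3 -c "
from cell import env
print(env.job_done())"
```

```text
the job is handed in; nothing more can be done
None
```

The job is handed in at about 11 s of the 48 s: one cassette was dispensed and pushed flat against the back wall of the right bay (the one with the filter paper), centred to within about 1 mm, and the pictures showed nothing else moved; the judge returned no verdict.

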